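# Load the inspection tray and release it home

## Robot

A 6-joint arm with a two-finger parallel gripper is mounted at the origin on the work surface. World frame = base frame: x ahead of the robot, y to its left, z up, the work surface at z = 0. Lengths are in m, angles in rad, forces in N, time in s.
With the tool pointing down it reaches from about 0.35 to 0.775 m from the base axis. Payload 7.3 kg.
Tool frame: the origin (TCP) lies at the very end of the fingers, on their centre line; the grasp point (between the pads) lies 19 mm behind it; z points along the fingers, y is the line along which they close (so a half turn about z gives the same grasp; the last joint's range is limited). The gripper opens to 92 mm and grips with 3 to 60 N. Pads are 19 mm wide; open, the fingers measure 130 mm over their backs; the gripper's body (75 mm by 190 mm) begins 47 mm behind the grasp point.
Start: joints at [1.165, 0.342, 1.524, -0, 1.275, -0.146], TCP at [0.135, 0.507, 0.2] pointing down, gripper open.
Joint ranges: [-2.53, 2.53], [-0.77, 2.02], [0.04, 2.7], [-1, 4.14], [0.28, 2.66], [-3.11, 3.11]. Speed limits (rad/s): [2.57, 2.57, 3.14, 3.14, 3.14, 3.14].

## Interface

Orientations are given as [roll, pitch, yaw] about the fixed x, y, z axes, in that order (R = Rz(yaw) Ry(pitch) Rx(roll)).
In Python, from cell import observe, read_camera, get_calibration, hand_in, search_frame gives the robot as it stands.
- The arm moves only by the tool step_arm, never from a script. Its argument "commands" is a list of rows, each an object with "translation": the shift along the tool's x, y, z in mm, a list of three; "roll": the turn about the tool's z in rad. In form: [{"translation": [x, y, z], "roll": roll}, ...]. A call has 1 to 20 rows; each row shifts and turns the commanded pose from where the row before left it, along the tool's axes as they then stand; what a row does not reach is not made up. A row lasts 1/12 s, in which the tool goes at most 41.7 mm and 7.16 degrees, less where a joint would pass 70% of its speed; a pose out of reach is approached as far as the arm can. A call is refused whole if a number of a shift passes 41.7 or a number of a turn 0.125, either way. A call with a gripper value outside its range is refused whole. "fingers" is the opening, from 0 (shut) to 1 (fully open), set as the call begins (left out, the last holds). The fingers move at their own pace and stop on an object; "grip_force" is the grip in N (left out, the last holds). Time passes only in rows, so rows that do not move let the fingers close. It gives the time, the measured TCP pose, the force, the opening and the grip force at its end, in the units of the state.
- observe(): the state, without advancing time (a new reading comes with each control period).
- read_camera(name): name is "scene" or "top" or "wrist"; returns the picture (400x640x3 uint8, red, green, blue); there is no depth.
- get_calibration(name): a dict with "camera_matrix" (3x3 intrinsics, pixels), "world_from_camera" (4x4, takes a point from camera to world coordinates). Camera axes: x right, y up, looking along -z (the intrinsics and any distortion apply to the point x, -y, -z); pixel columns grow to the right and rows downward; lengths in m; the calibration is good to about 2 mm. A picture is of the moment at which its call begins: read the wrist's pose just before it. get_calibration takes no time and is no camera call; for the wrist camera it gives the pose at the moment of the call.
- hand_in(): hands the job in; it is judged then, once.
Trained networks look in the newest picture that a camera, given by its name, has taken for a name from the list of things; names that differ only in an ending like _2 or _b are one class to them, and where a whole thing is asked for, a point or a joint stands for the part that bears it (a point fixed in the world has none). Each returns a list of dicts, best first, with "confidence" (0 to 1); they miss things now and then, are a little off and sometimes report something else, mostly with a low value. They report only what shows in the picture. A call takes as long as a camera call. They do not tell look-alikes from the thing itself.
- search_frame(camera, name): "at" ([x, y, z] in m, in world coordinates, good to about 4 mm: the middle of the surface that is visible of it).
The state is a dict: "time": time; "qpos": joint angles; "qvel": joint speeds; "joint_efforts": joint torques, N m; "tool_pos": TCP position; "tool_rot": TCP orientation; "contact_force": force on the tool from outside, world axes, zero at the start; "torque": the same for the moment, N m; "opening": finger opening in m; "grip_force": force on a finger pad.
Only numpy, scipy, OpenCV 4.12 (cv2) and the standard library are available. Lean on these libraries where they do the work, as an engineer would, in place of code of your own. Each camera call takes 0.05 s, during which the arm holds its last target. There are 200 camera calls.

## Task

Set the two small modules upright on the floors of the two pockets of the inspection unit's extended tray, one in each, while the tray is still fully out. Then press down the release lever on the tray's front, slide the tray fully home into the unit and let go. Leave the other things on the bench where they are.

Things in the scene. Friction and masses are not known exactly. Their poses are not given: they have to be found in the camera images.
- unit: White bench-top inspection unit, fixed, 274 deep (x) x 260 wide (y) x 170 high; origin: centre of the underside; own x points from its open front into the unit (the way the tray goes home), y to the left as seen facing the front, z up.
- hood_edge (a point): Middle of the lower front edge of the unit's hood, 122 above the bench (hood top 170). It overhangs the closed tray's front panel by 6. With the tray home an upright hand pushing at the pad would hit the hood: there lean the hand back (its top away from the unit) 35 to 45 degrees. Axes as the unit's
- tray (a joint): Extension of the aluminium tray in m: 0 = fully home, 0.14 = fully extended (the start, locked there by a catch with 2 mm of play). Slides along the unit's x with about 2 N of friction. Tray 172 wide, its floor 50 above the bench, front panel 8 thick from 30 to 75 above the bench, low side walls to 68.
- release (a joint): Angle of the sprung release lever, rad: 0 at rest, 0.14 pressed fully down. It rocks on the tray about a level axle 72 behind the pad's centre. Pressing the pad (about 3 N to start, 6 N at the stop, 10 mm of travel) lifts a catch over a sill in the unit; clear beyond 0.085. It springs back when let go: hold it down until the tray has gone 40 mm in; from there it may be let go
- release_pad (a point): Centre of the top of the lever's black ribbed pad, a small shelf standing out in the middle of the tray's front panel: 36 wide, 6 thick, reaching 31 in front of the panel, top 42 above the bench at rest. The point is 19 in front of the panel's face and moves with tray and lever. The panel rises 33 above it: a fingertip standing on the pad can push it
- tray_front (a point): Middle of the top edge of the tray's front panel, on its front face, 75 above the bench; axes as the unit's. Moves with the tray.
- pocket_left (a point): Centre of the floor of one of the tray's two pockets (+y side of the unit): inside 40 long along the unit's x and 30 across, 8 deep, grey walls 3 thick, floor 50 above the bench; 53 behind the front panel's face. Axes as the unit's.
- pocket_right (a point): The same for the other pocket (-y side), 100 from the first.
- module_a: Black electronics module with an aluminium top plate, a plain block 34 (own x) x 24 (own y) x 26 high, 45 g, standing upright on the bench; origin: centre of the underside, z up.
- module_b: Second module, same as module_a; either may go into either pocket.
- jar: Bystander: small closed amber jar, 38 dia x 50 tall, upright, near the modules
- tape_roll: Bystander: grey ring (tape roll) lying flat, 52 outer, 34 inner diameter, 20 high, near the modules
- board_a: Bystander: green circuit board with three black connectors, 110 x 30, 16 high in all, lying flat
- board_b: Bystander: second green circuit board, same as board_a
- screwdriver: Bystander: screwdriver, about 150 long, lying flat
- tweezers: Bystander: slim steel tweezers, about 112 long, 8 high, lying flat
Things that resemble listed ones, but are neither listed nor needed, are in the scene too. What is shaped like the module_b but purple or yellow is not meant.

How it is judged:
On the way, in this order (a step that is already met when the one before it is completed fails the run):
1. both modules seated, one in each pocket, with the tray still fully out ((((horizontal distance between module_a and pocket_left below 0.007 m and z of module_a in the frame of pocket_left between -0.004 and 0.004 m and angle between module_a's own z axis and vertical below 0.12 rad) and (horizontal distance between module_b and pocket_right below 0.007 m and z of module_b in the frame of pocket_right between -0.004 and 0.004 m and angle between module_b's own z axis and vertical below 0.12 rad)) or ((horizontal distance between module_b and pocket_left below 0.007 m and z of module_b in the frame of pocket_left between -0.004 and 0.004 m and angle between module_b's own z axis and vertical below 0.12 rad) and (horizontal distance between module_a and pocket_right below 0.007 m and z of module_a in the frame of pocket_right between -0.004 and 0.004 m and angle between module_a's own z axis and vertical below 0.12 rad))) and value of joint tray above 0.13 m), for 0.2 s.
2. release lever pressed down with the tray still out (value of joint release above 0.07 rad and value of joint tray above 0.125 m), for 0.02 s.
3. tray fully home (value of joint tray below 0.004 m), for 0.2 s.
At the end, for the whole second after the job is handed in: The tray is home (within 4 mm), the release lever has sprung back (below 0.04 rad), and each pocket holds one module, upright (within 0.12 rad), within 7 mm of the pocket's centre and resting on its floor (within 4 mm), at rest ((((horizontal distance between module_a and pocket_left below 0.007 m and z of module_a in the frame of pocket_left between -0.004 and 0.004 m and angle between module_a's own z axis and vertical below 0.12 rad) and (horizontal distance between module_b and pocket_right below 0.007 m and z of module_b in the frame of pocket_right between -0.004 and 0.004 m and angle between module_b's own z axis and vertical below 0.12 rad)) or ((horizontal distance between module_b and pocket_left below 0.007 m and z of module_b in the frame of pocket_left between -0.004 and 0.004 m and angle between module_b's own z axis and vertical below 0.12 rad) and (horizontal distance between module_a and pocket_right below 0.007 m and z of module_a in the frame of pocket_right between -0.004 and 0.004 m and angle between module_a's own z axis and vertical below 0.12 rad))) and value of joint tray below 0.004 m and value of joint release below 0.04 rad and linear speed of each of module_a, module_b below 0.02 m/s); the robot touches nothing.
It fails at once if a bystander is moved more than 25 mm (distance of any of jar, tape_roll, board_a, board_b, screwdriver, tweezers from where it was at the start of the episode above 0.025 m).
It also fails if it takes over 64 s, if anything falls off the work surface, if the arm or the gripper's body presses on something with over 40 N, if the wrist force passes 120 N, or if a joint passes its speed limit or range.

## Working session

There is one attempt and no reset: what is moved stays moved. The work goes in short steps, Python scripts to look and compute and a tool call to move; the robot and the scene stay as the last step left them, time stands still between calls to the robot, and variables do not carry over. Pictures are saved under pics/ and viewed, at most 10 in all, crops included, and the job is handed in when it is done.

Besides the shell and the picture viewer there is one more tool, called after "Call:" as a command line: name --argument value ..., lists and objects as JSON in quotes. step_arm: Moves the arm, as the interface text tells. Its arguments: {"type":"object","properties":{"commands":{"type":"array"},"fingers":{"type":"number"},"grip_force":{"type":"number"}},"required":["commands"]}

```bash
mkdir -p pics
cat > h.py <<'E'
import numpy as np, cv2
from cell import *
def px2w(cam,u,v,z,cal=None):
    c=cal or get_calibration(cam); K=np.array(c["camera_matrix"]);T=np.array(c["world_from_camera"])
    d=np.linalg.inv(K)@[u,v,1]; d=T[:3,:3]@[d[0],-d[1],-d[2]]
    o=T[:3,3]; return o+d*(z-o[2])/d[2]
def w2px(cam,p,cal=None):
    c=cal or get_calibration(cam); K=np.array(c["camera_matrix"]);T=np.array(c["world_from_camera"])
    q=T[:3,:3].T@(np.array(p)-T[:3,3]); r=K@[q[0],-q[1],-q[2]]; return r[:2]/r[2]
def snap(cam,name):
    im=read_camera(cam); cv2.imwrite(f"pics/{name}.png",im[:,:,::-1]); return im
E
python3 - <<'E'
from h import *
np.set_printoptions(precision=4,suppress=True)
a=snap("top","top1");b=snap("scene","scene1")
o=observe();print(o)
for n in ["module_a","tray","release_pad","tray_front","pocket_left","pocket_right","unit","jar","tape_roll","hood_edge"]:
    for r in search_frame("top",n)[:4]:
        print(n,np.round(r["at"],3),round(r["confidence"],2),w2px("top",r["at"]).round())
print(get_calibration("top"))
E
```

```text
{'time': 0.1, 'qpos': array([ 1.165 ,  0.3427,  1.5249,  0.    ,  1.2754, -0.146 ]), 'qvel': array([-0.0008, -0.0008, -0.001 ,  0.003 ,  0.0002, -0.0025]), 'joint_efforts': array([  0.0022, -43.2009, -24.4697,   0.072 ,   0.0526,  -0.    ]), 'tool_pos': array([0.1347, 0.507 , 0.1992]), 'tool_rot': array([-3.1403, -0.0002,  2.8818]), 'contact_force': array([ 0.0565, -0.2998,  0.4315]), 'torque': array([ 0.0302,  0.0009, -0.0148]), 'grip_force': 0.0, 'opening': 0.09164594940183246}
module_a [ 0.549 -0.22   0.022] 0.6 [383. 211.]
module_a [ 0.441 -0.188  0.027] 0.56 [375. 244.]
module_a [ 0.636 -0.193  0.026] 0.52 [374. 185.]
tray [0.61  0.051 0.051] 0.74 [301. 191.]
release_pad [0.591 0.03  0.039] 0.56 [307. 198.]
tray_front [0.61  0.046 0.05 ] 0.83 [302. 191.]
tray_front [0.592 0.031 0.039] 0.74 [307. 197.]
pocket_left [0.609 0.049 0.051] 0.89 [301. 192.]
pocket_right [0.609 0.048 0.054] 0.64 [301. 191.]
unit [0.719 0.158 0.172] 0.81 [263. 147.]
tape_roll [ 0.412 -0.335  0.021] 0.67 [420. 253.]
hood_edge [0.724 0.151 0.172] 0.79 [265. 145.]
{'camera_matrix': array([[365.8275,   0.    , 323.2296],
       [  0.    , 365.8275, 199.6398],
       [  0.    ,   0.    ,   1.    ]]), 'world_from_camera': array([[-0.0045,  0.9852, -0.1716,  0.38  ],
       [-0.9998, -0.0012,  0.0193,  0.0002],
       [ 0.0188,  0.1717,  0.985 ,  1.2102],
       [ 0.    ,  0.    ,  0.    ,  1.    ]])}
```

Run:
```python
import cv2
a=cv2.imread("pics/top1.png")[110:310,190:450]; cv2.imwrite("pics/top1c.png",cv2.resize(a,(780,600),interpolation=cv2.INTER_CUBIC))
```

```text
(no output)
```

View pics/top1c.png

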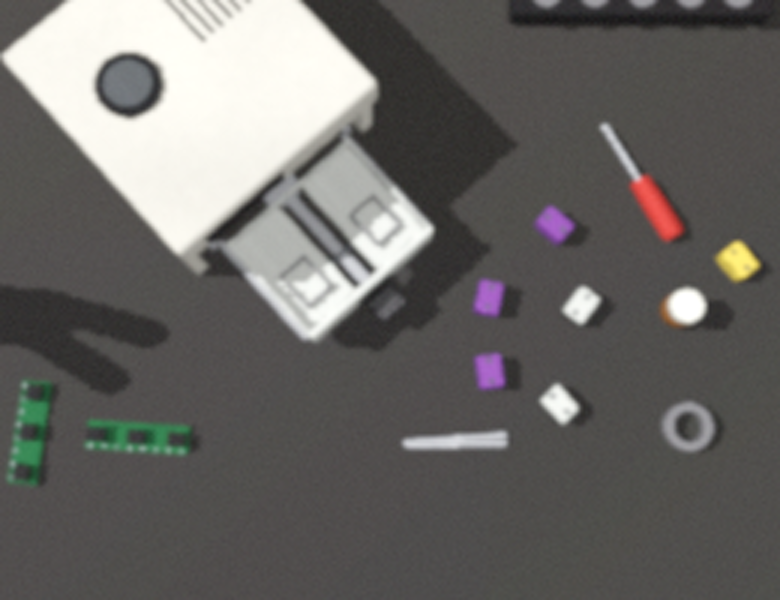

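View pics/scene1.png

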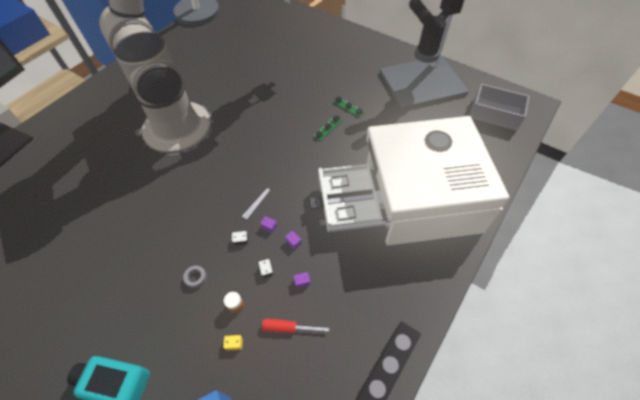

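The crop shows the tray (pockets at 375,220 and 310,283; pad at 388,303), the two aluminium-topped modules at (582,305) and (560,404), with the purple and yellow blocks as look-alikes. The scene view agrees.

Run:
```python
from h import *
np.set_printoptions(precision=4,suppress=True)
im=cv2.imread("pics/top1.png")
P=lambda x,y,z:px2w("top",190+x/3,110+y/3,z)
l,r=P(312,338,.075),P(433,232,.075);print("panel",l,r,np.hypot(*(r-l)[:2]))
d=(l-r)[:2]; print("unit yaw",np.arctan2(d[1],d[0])-np.pi/2)
print("hood",P(190,262,.17),P(376,88,.17)); print("pad",P(388,305,.042),"pockets",P(376,221,.058),P(308,284,.058))
for (x,y) in [(582,305),(560,404)]:
    u,v=int(190+x/3),int(110+y/3)
    g=im[v-9:v+10,u-9:u+10].min(2); m=(g>135).astype(np.uint8)
    n,lab,st,ce=cv2.connectedComponentsWithStats(m); k=1+st[1:,4].argmax()
    pts=np.argwhere(lab==k)[:,::-1]+[u-9,v-9]
    w=np.array([px2w("top",a,b,.026)[:2] for a,b in pts],np.float32)
    c=w.mean(0);e,V=np.linalg.eigh(np.cov((w-c).T)); print("mod",c,"long dir",np.arctan2(*V[::-1,1]),np.sqrt(e*12),len(w))
c=get_calibration("wrist");o=observe();print(c["world_from_camera"],o["tool_pos"],o["tool_rot"],c["camera_matrix"])
```

```text
panel [0.5052 0.0693 0.075 ] [ 0.6173 -0.0574  0.075 ] 0.16921446863886971
unit yaw 0.7247464707992921
hood [0.5682 0.1811 0.17  ] [0.7431 0.0025 0.17  ]
pad [ 0.5442 -0.01    0.042 ] pockets [0.633  0.0028 0.058 ] [0.5646 0.0751 0.058 ]
mod [ 0.5476 -0.2198] long dir 2.4595952866503143 [0.0287 0.0385] 103
mod [ 0.4406 -0.1926] long dir -2.4196418668514044 [0.029  0.0377] 107
[[ 0.2575 -0.937  -0.2358  0.0716]
 [ 0.9663  0.2497  0.0633  0.5235]
 [-0.0004 -0.2442  0.9697  0.3847]
 [ 0.      0.      0.      1.    ]] [0.1348 0.5074 0.1998] [3.1415 0.     2.8818] [[328.7964   0.     324.7054]
 [  0.     328.7964 202.1319]
 [  0.       0.       1.    ]]
```

Call:
step_arm --commands '[{"translation": [0,0,0],"roll": 0.105},{"translation": [0,0,0],"roll": 0.105},{"translation": [0,0,0],"roll": 0.105},{"translation": [0,0,0],"roll": 0.105},{"translation": [-37,-14.5,0],"roll": 0},{"translation": [-37,-14.5,0],"roll": 0},{"translation": [-37,-14.5,0],"roll": 0},{"translation": [-37,-14.5,0],"roll": 0},{"translation": [-37,-14.5,0],"roll": 0},{"translation": [-37,-14.5,0],"roll": 0},{"translation": [-37,-14.5,0],"roll": 0},{"translation": [-37,-14.5,0],"roll": 0},{"translation": [-37,-14.5,0],"roll": 0},{"translation": [-37,-14.5,0],"roll": 0},{"translation": [-37,-14.5,0],"roll": 0},{"translation": [-37,-14.5,0],"roll": 0},{"translation": [-37,-14.5,0],"roll": 0},{"translation": [-37,-14.5,0],"roll": 0},{"translation": [-37,-14.5,0],"roll": 0},{"translation": [-37,-14.5,0],"roll": 0}]' --fingers 0.6

```text
time: 2.27
tool_pos: [0.45, -0.0473, 0.2]
tool_rot: [3.141, 0.0, 2.461]
contact_force: [0.6, 0.5, 0.9]
opening: 0.0555
grip_force: 0.0
```

Call:
step_arm --commands '[{"translation": [-37,-14.5,14],"roll": 0},{"translation": [-37,-14.5,14],"roll": 0},{"translation": [-37,-14.5,14],"roll": 0},{"translation": [-37,-14.5,14],"roll": 0},{"translation": [-37,-14.5,14],"roll": 0},{"translation": [0,0,0],"roll": 0},{"translation": [0,0,0],"roll": 0}]'

```text
time: 2.85
tool_pos: [0.5462, -0.2173, 0.1284]
tool_rot: [-3.141, -0.003, 2.459]
contact_force: [0.2, 1.0, -0.3]
opening: 0.0553
grip_force: 0.0
```

```bash
cat >> h.py <<'E'
def delta(p,yaw):
    o=observe();t=np.array(o["tool_pos"]);y=o["tool_rot"][2]
    d=np.array(p)-t; c,s=np.cos(yaw),np.sin(yaw)
    print("at",t.round(4),np.round(o["tool_rot"],3),"roll first",round((y-yaw+np.pi)%(2*np.pi)-np.pi,3),"then mm",np.round([1e3*(d[0]*c+d[1]*s),1e3*(d[0]*s-d[1]*c),-1e3*d[2]],1))
def bright(im,cal,guess,z,r=0.035,thr=150):
    u,v=w2px(None,list(guess)+[z],cal); 
    H,W=im.shape[:2]; m=((im.min(2)>thr)).astype(np.uint8)
    n,lab,st,ce=cv2.connectedComponentsWithStats(m); out=[]
    for k in range(1,n):
        w=px2w(None,*ce[k],z,cal)
        if st[k,4]>300 and np.hypot(*(w[:2]-guess))<r:
            pts=cv2.findContours((lab==k).astype(np.uint8),0,2)[0]; pts=max(pts,key=len)[:,0]
            ww=np.array([px2w(None,a,b,z,cal)[:2] for a,b in pts],np.float32)
            (cx,cy),(a,b),ang=cv2.minAreaRect(ww*1000)
            ang=np.radians(ang if a>b else ang+90); out.append((cx/1e3,cy/1e3,ang,a,b)); print("rect",np.round([cx,cy,ang,a,b],3))
    return out
E
python3 - <<'E'
from h import *
cal=get_calibration("wrist");im=snap("wrist","w1")
print(w2px(None,[.5476,-.2198,.026],cal))
bright(im,cal,np.array([.5476,-.2198]),.026)
for r in search_frame("wrist","module_a")[:4]: print(np.round(r["at"],3),r["confidence"])
delta([.5476,-.2198,.018],2.46)
E
```

```text
[324.40258043 197.32207366]
rect [ 547.128 -221.058    2.459   25.472   35.961]
[ 0.442 -0.193  0.024] 0.94
[ 0.545 -0.219  0.026] 0.79
[ 0.474 -0.124  0.022] 0.67
[ 0.553 -0.121  0.028] 0.58
at [ 0.5463 -0.2154  0.1306] [ 3.141e+00 -1.000e-03  2.462e+00] roll first 0.002 then mm [ -3.8  -2.6 112.6]
```

View pics/w1.png

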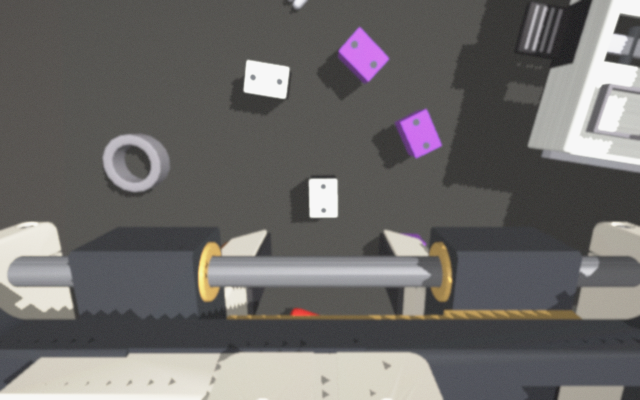

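The aluminium-topped module is at (323,197), and its measured rectangle (25×36 mm) fits. I'll grasp it with the tip 19 mm above the bench, so the fingers clear the tray walls later.

Call:
step_arm --commands '[{"translation": [-3,-2,20],"roll": 0},{"translation": [0,0,25],"roll": 0},{"translation": [0,0,25],"roll": 0},{"translation": [0,0,22],"roll": 0},{"translation": [0,0,12],"roll": 0},{"translation": [0,0,7],"roll": 0},{"translation": [0,0,0],"roll": 0},{"translation": [0,0,0],"roll": 0}]'

```text
time: 3.62
tool_pos: [0.5482, -0.2189, 0.0209]
tool_rot: [3.141, 0.002, 2.463]
contact_force: [1.3, 0.4, -0.0]
opening: 0.0554
grip_force: 0.0
```

Call:
step_arm --commands '[{"translation": [0,0,0],"roll": 0},{"translation": [0,0,0],"roll": 0},{"translation": [0,0,0],"roll": 0},{"translation": [0,0,0],"roll": 0},{"translation": [0,0,0],"roll": 0}]' --fingers 0.1 --grip_force 20

```text
time: 4.03
tool_pos: [0.5478, -0.2195, 0.0199]
tool_rot: [3.141, 0.001, 2.462]
contact_force: [-0.1, 0.1, -0.1]
opening: 0.0262
grip_force: 0.0
```

Run:
```python
from h import *
o=observe();print(o["opening"],o["grip_force"])
delta([.6309,.0035,.15],.76+np.pi)
```

```text
0.02616030406340519 0.0
at [ 0.5478 -0.2195  0.0199] [3.141e+00 1.000e-03 2.462e+00] roll first -1.44 then mm [-213.8  104.4 -130.1]
```

Call:
step_arm --commands '[{"translation": [0,0,0],"roll": 0},{"translation": [0,0,0],"roll": 0},{"translation": [0,0,0],"roll": 0},{"translation": [0,0,-15],"roll": 0},{"translation": [0,0,-25],"roll": 0},{"translation": [0,0,-30],"roll": 0},{"translation": [0,0,-30],"roll": -0.12},{"translation": [0,0,-30],"roll": -0.12},{"translation": [0,0,-20],"roll": -0.12},{"translation": [0,0,0],"roll": -0.12},{"translation": [0,0,0],"roll": -0.12},{"translation": [0,0,0],"roll": -0.12},{"translation": [0,0,0],"roll": -0.12},{"translation": [0,0,0],"roll": -0.12},{"translation": [0,0,0],"roll": -0.12},{"translation": [0,0,0],"roll": -0.12},{"translation": [0,0,0],"roll": -0.12},{"translation": [0,0,0],"roll": -0.12}]'

```text
time: 5.53
tool_pos: [0.5476, -0.2193, 0.1694]
tool_rot: [3.141, -0.0, -2.375]
contact_force: [0.4, -0.4, -1.2]
opening: 0.0092
grip_force: 0.0
```

Call:
step_arm --commands '[{"translation": [-20,10,0],"roll": 0},{"translation": [-30,15,0],"roll": 0},{"translation": [-30,15,0],"roll": 0},{"translation": [-30,15,0],"roll": 0},{"translation": [-30,15,0],"roll": 0},{"translation": [-30,15,0],"roll": 0},{"translation": [-24,10,0],"roll": 0},{"translation": [-20,9,0],"roll": 0},{"translation": [0,0,0],"roll": 0},{"translation": [0,0,0],"roll": 0}]'

```text
time: 6.37
tool_pos: [0.6311, 0.0044, 0.1692]
tool_rot: [3.141, -0.001, -2.379]
contact_force: [-0.5, -0.6, 0.4]
opening: 0.0092
grip_force: 0.0
```

Run:
```python
from h import *
cal=get_calibration("wrist");im=snap("wrist","w2")
for n in ["pocket_left","pocket_right","tray_front","release_pad"]:
    for r in search_frame("wrist",n)[:3]: print(n,np.round(r["at"],4),round(r["confidence"],2),w2px(None,r["at"],cal).round())
o=observe();print(o["opening"],o["grip_force"]); print(w2px(None,[.6309,.0035,.058],cal))
np.save("cal2.npy",cal["world_from_camera"])
delta([.6309,.0035,.15],.76+np.pi)
```

```text
pocket_left [0.5876 0.0311 0.0498] 0.78 [378. 178.]
pocket_right [0.5857 0.029  0.0479] 0.97 [377. 174.]
tray_front [0.5897 0.0282 0.0477] 0.87 [374. 177.]
release_pad [0.5609 0.0035 0.0402] 0.73 [376. 135.]
0.009119192331835453 0.0
[324.62144201 192.3403208 ]
at [0.6309 0.0022 0.1697] [-3.142 -0.    -2.383] roll first -0.001 then mm [-1.   1.  19.7]
```

View pics/w2.png

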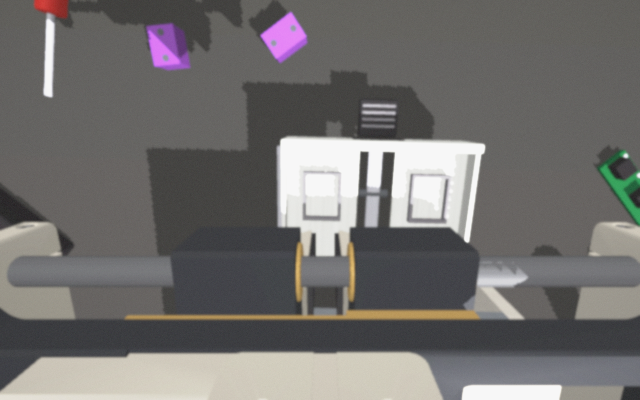

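The picture shows the pocket rims at about (302–342, 171–220) and (407–448, 172–221), and the fingers are empty (opening 9 mm), so the grasp missed. I'll measure the pockets and find out where the module is now.

Run:
```python
from h import *
np.set_printoptions(precision=4,suppress=True)
cal=dict(get_calibration("wrist"));cal["world_from_camera"]=np.load("cal2.npy")
P=lambda u,v,z:px2w(None,u,v,z,cal)
a=P(322,195.5,.058);b=P(427.5,196.5,.058);d=(b-a)[:2];print("pockets",a,b,np.hypot(*d),"yaw",np.arctan2(d[1],d[0])-np.pi/2)
print("rim size",np.linalg.norm(P(302,195,.058)-P(342,195,.058)),np.linalg.norm(P(322,171,.058)-P(322,220,.058)))
print("pad",P(378.5,117,.042)); print("panel",P(284,141,.075),P(480,148,.075))
im=snap("top","top2"); c=get_calibration("top")
for r in search_frame("top","module_a")[:6]: print(np.round(r["at"],4),round(r["confidence"],2),w2px("top",r["at"]))
w=cv2.imread("pics/w2.png")[120:240,270:490]; t=im[180:280,330:450,::-1]
cv2.imwrite("pics/c3.png",np.hstack([cv2.resize(w,None,fx=2.2,fy=3.3,interpolation=2)[:396],cv2.resize(t,None,fx=2.6,fy=3.96,interpolation=2)]))
```

```text
pockets [0.6347 0.0038 0.058 ] [0.5681 0.075  0.058 ] 0.09751519223942745 yaw 0.7521272434771031
rim size 0.036933200011515864 0.04644079764933316
pad [ 0.548  -0.0072  0.042 ]
panel [ 0.6199 -0.054   0.075 ] [0.5105 0.0691 0.075 ]
[ 0.5474 -0.2199  0.0222] 0.65 [383.1207 211.4184]
[ 0.6381 -0.1912  0.0282] 0.59 [373.922 184.064]
[ 0.5974 -0.3938  0.0214] 0.43 [434.7358 196.4517]
[ 0.4784 -0.1185  0.0255] 0.41 [352.8269 232.4175]
```

View pics/c3.png

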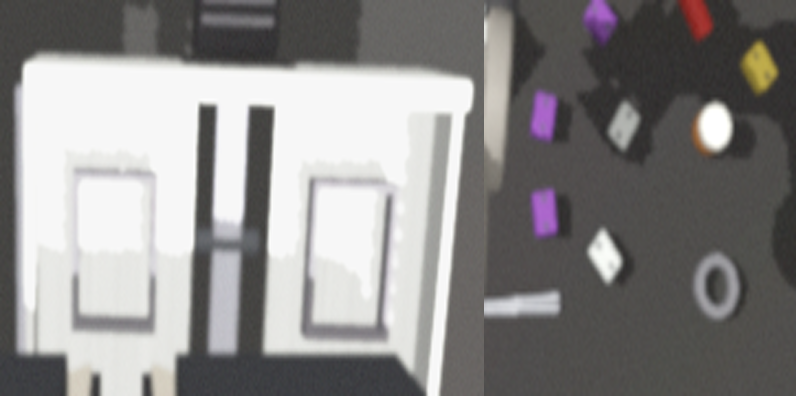

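Run:
```python
from h import *
cal=get_calibration("wrist");o=observe();t=np.array(o["tool_pos"]);y=o["tool_rot"][2]
X=np.array([np.cos(y),np.sin(y),0]);Y=np.array([np.sin(y),-np.cos(y),0])
for dz in [0,.01,.019,.03,.045]:
  print(dz,[w2px(None,t+9.5e-3*X+s*Y+[0,0,dz],cal).round(0).tolist() for s in (-.0236,-.0046,.0046,.0236,-.0275-.019,-.0275)])
w1=cv2.imread("pics/w1.png")[215:325,200:450];w2=cv2.imread("pics/w2.png")[215:325,200:450]
cv2.imwrite("pics/c4.png",np.vstack([cv2.resize(x,None,fx=2.7,fy=2.7,interpolation=2) for x in (w1,w2)]))
```

```text
0 [[285.0, 218.0], [318.0, 218.0], [333.0, 218.0], [366.0, 218.0], [246.0, 218.0], [279.0, 218.0]]
0.01 [[283.0, 224.0], [317.0, 224.0], [334.0, 224.0], [368.0, 224.0], [242.0, 224.0], [276.0, 224.0]]
0.019 [[281.0, 229.0], [317.0, 229.0], [334.0, 229.0], [370.0, 229.0], [238.0, 229.0], [274.0, 229.0]]
0.03 [[278.0, 236.0], [316.0, 236.0], [335.0, 236.0], [373.0, 236.0], [232.0, 236.0], [270.0, 236.0]]
0.045 [[274.0, 247.0], [315.0, 247.0], [336.0, 247.0], [378.0, 247.0], [223.0, 247.0], [265.0, 247.0]]
```

View pics/c4.png

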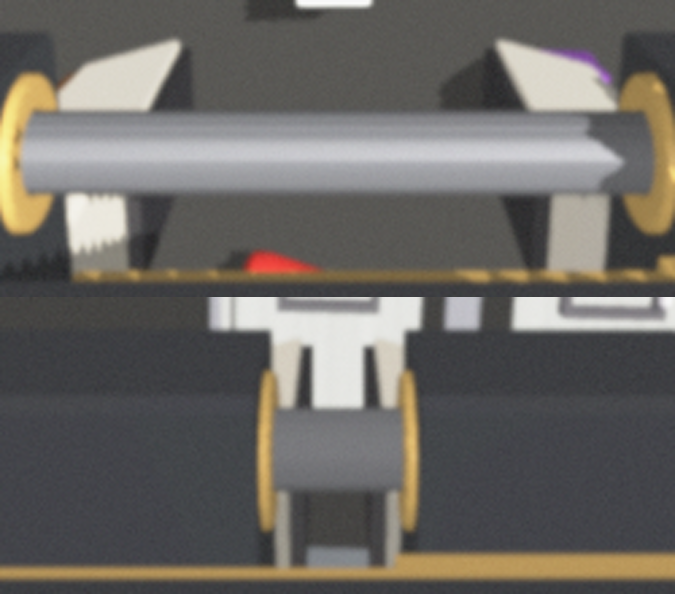

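The fingers taper at the tip, so a shallow grip had nothing to hold, and a deep grip will still fit between the tray walls. I'll take the second module first, since its yaw is close to the current one.

Call:
step_arm --commands '[{"translation": [18,-1,0],"roll": 0.02},{"translation": [30,-1,0],"roll": 0.02},{"translation": [35,-1,0],"roll": 0},{"translation": [35,-1,0],"roll": 0},{"translation": [35,-1,0],"roll": 0},{"translation": [35,-1,5],"roll": 0},{"translation": [35,-1,10],"roll": 0},{"translation": [30,-1,15],"roll": 0},{"translation": [20,-1,10],"roll": 0},{"translation": [0,0,0],"roll": 0},{"translation": [0,0,0],"roll": 0}]' --fingers 0.6

```text
time: 7.63
tool_pos: [0.4321, -0.1851, 0.1296]
tool_rot: [3.141, 0.0, -2.424]
contact_force: [1.2, 0.3, 0.8]
opening: 0.0553
grip_force: 0.0
```

Run:
```python
from h import *
cal=get_calibration("wrist");im=snap("wrist","w3")
r=bright(im,cal,np.array([.4406,-.1926]),.026)
if r: delta([r[0][0],r[0][1],.005],r[0][2])
else: delta([.4406,-.1926,.005],-2.42)
bright(im,cal,np.array([.5474,-.2199]),.026)
```

```text
rect [ 439.449 -194.332    0.718   36.868   26.727]
at [ 0.4331 -0.1848  0.1301] [-3.141e+00  1.000e-03 -2.423e+00] roll first -3.141 then mm [ -1.5  11.4 125.1]
rect [ 518.514 -209.548    2.576   22.14    47.551]
```

Call:
step_arm --commands '[{"translation": [1.5,-11.4,15],"roll": 0},{"translation": [0,0,25],"roll": 0},{"translation": [0,0,25],"roll": 0},{"translation": [0,0,25],"roll": 0},{"translation": [0,0,15],"roll": 0},{"translation": [0,0,10],"roll": 0},{"translation": [0,0,7],"roll": 0},{"translation": [0,0,3],"roll": 0},{"translation": [0,0,0],"roll": 0}]'

```text
time: 8.43
tool_pos: [0.4398, -0.1935, 0.0045]
tool_rot: [-3.141, 0.0, -2.421]
contact_force: [0.3, 0.2, -0.2]
opening: 0.055
grip_force: 0.0
```

Call:
step_arm --commands '[{"translation": [0,0,0],"roll": 0},{"translation": [0,0,0],"roll": 0},{"translation": [0,0,0],"roll": 0},{"translation": [0,0,0],"roll": 0},{"translation": [0,0,0],"roll": 0},{"translation": [0,0,0],"roll": 0},{"translation": [0,0,0],"roll": 0},{"translation": [0,0,0],"roll": 0}]' --fingers 0.1 --grip_force 20

```text
time: 9.1
tool_pos: [0.4391, -0.1939, 0.0046]
tool_rot: [3.142, 0.0, -2.421]
contact_force: [-0.0, -1.0, -0.0]
opening: 0.0104
grip_force: 0.0
```

Run:
```python
from h import *
cal=get_calibration("wrist");im=snap("wrist","w4")
o=observe();print(o["opening"],o["tool_pos"]); print(w2px(None,o["tool_pos"],cal),w2px(None,[.4394,-.1943,.026],cal))
```

```text
0.00943618424411429 [ 0.43913359 -0.19387378  0.00458482]
[325.53519316 233.60656638] [324.67317095 247.03950772]
```

View pics/w4.png

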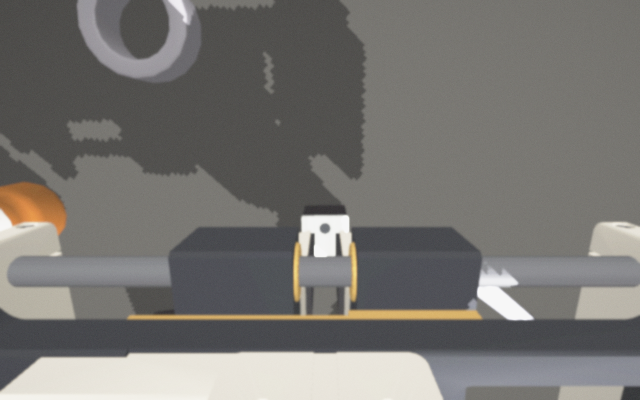

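The picture shows the module top at (325,225) still beneath the closed finger ends, with no force. So the real finger ends sit well short of the reported TCP, by about 25–40 mm. I'll open and descend gently until I feel the bench.

Call:
step_arm --commands '[{"translation": [0,0,0],"roll": 0},{"translation": [0,0,0],"roll": 0},{"translation": [0,0,0],"roll": 0},{"translation": [0,0,0],"roll": 0},{"translation": [0,0,0],"roll": 0},{"translation": [0,0,5],"roll": 0},{"translation": [0,0,5],"roll": 0},{"translation": [0,0,4],"roll": 0},{"translation": [0,0,3],"roll": 0},{"translation": [0,0,2],"roll": 0}]' --fingers 0.55

```text
time: 9.98
tool_pos: [0.4389, -0.1937, -0.0151]
tool_rot: [3.141, -0.0, -2.421]
contact_force: [-0.3, 0.4, -0.3]
opening: 0.0505
grip_force: 0.0
```

Call:
step_arm --commands '[{"translation": [0,0,2],"roll": 0},{"translation": [0,0,2],"roll": 0},{"translation": [0,0,1],"roll": 0},{"translation": [0,0,1],"roll": 0}]'

```text
time: 10.32
tool_pos: [0.4392, -0.1939, -0.0205]
tool_rot: [-3.142, 0.0, -2.421]
contact_force: [0.4, 0.7, 0.7]
opening: 0.0505
grip_force: 0.0
```

Call:
step_arm --commands '[{"translation": [0,0,1],"roll": 0},{"translation": [0,0,1],"roll": 0},{"translation": [0,0,1],"roll": 0}]'

```text
time: 10.57
tool_pos: [0.4393, -0.1939, -0.0234]
tool_rot: [-3.141, 0.0, -2.421]
contact_force: [0.1, 0.2, 0.1]
opening: 0.0503
grip_force: 0.0
```

Call:
step_arm --commands '[{"translation": [0,0,1],"roll": 0},{"translation": [0,0,1],"roll": 0},{"translation": [0,0,1],"roll": 0}]'

```text
time: 10.82
tool_pos: [0.4392, -0.1939, -0.0265]
tool_rot: [-3.142, 0.0, -2.421]
contact_force: [0.5, 0.4, -0.1]
opening: 0.0508
grip_force: 0.0
```

Call:
step_arm --commands '[{"translation": [0,0,1],"roll": 0},{"translation": [0,0,0],"roll": 0},{"translation": [0,0,0],"roll": 0},{"translation": [0,0,0],"roll": 0},{"translation": [0,0,0],"roll": 0},{"translation": [0,0,0],"roll": 0},{"translation": [0,0,0],"roll": 0}]' --fingers 0.1

```text
time: 11.4
tool_pos: [0.4396, -0.194, -0.0267]
tool_rot: [-3.14, 0.001, -2.421]
contact_force: [-1.4, 1.1, 8.6]
opening: 0.0243
grip_force: 22.3
```

The module is gripped (24.3 mm) and the tips feel the bench, so the real finger ends sit about 27 mm behind the reported TCP. The tips have to clear the 8 mm pocket rims, so I'll regrip 12 mm higher.

Call:
step_arm --commands '[{"translation": [0,0,0],"roll": 0},{"translation": [0,0,0],"roll": 0},{"translation": [0,0,-6],"roll": 0},{"translation": [0,0,-6],"roll": 0},{"translation": [0,0,0],"roll": 0}]' --fingers 0.4

```text
time: 11.82
tool_pos: [0.4393, -0.1938, -0.0146]
tool_rot: [-3.141, 0.0, -2.421]
contact_force: [-0.4, -0.6, 0.6]
opening: 0.0363
grip_force: 0.0
```

Call:
step_arm --commands '[{"translation": [0,0,0],"roll": 0},{"translation": [0,0,0],"roll": 0},{"translation": [0,0,0],"roll": 0},{"translation": [0,0,0],"roll": 0},{"translation": [0,0,0],"roll": 0}]' --fingers 0.1

```text
time: 12.23
tool_pos: [0.4389, -0.1936, -0.0156]
tool_rot: [3.141, -0.0, -2.421]
contact_force: [-1.5, 0.4, 0.2]
opening: 0.0241
grip_force: 20.0
```

Call:
step_arm --commands '[{"translation": [0,0,-15],"roll": -0.032},{"translation": [0,0,-25],"roll": 0},{"translation": [-5,0,-30],"roll": 0},{"translation": [-12,0,-30],"roll": 0},{"translation": [-25,1,-25],"roll": 0},{"translation": [-35,2,-20],"roll": 0},{"translation": [-35,2,0],"roll": 0},{"translation": [-35,2,0],"roll": 0},{"translation": [-35,2,0],"roll": 0},{"translation": [-35,2,0],"roll": 0},{"translation": [-30,0,0],"roll": 0},{"translation": [-20,0,0],"roll": 0},{"translation": [-10,0,0],"roll": 0},{"translation": [0,0,0],"roll": 0},{"translation": [0,0,0],"roll": 0}]'

```text
time: 13.48
tool_pos: [0.6332, 0.0031, 0.1289]
tool_rot: [3.141, -0.001, -2.389]
contact_force: [-0.4, 0.2, -0.6]
opening: 0.024
grip_force: 20.0
```

Run:
```python
from h import *
cal=get_calibration("wrist");im=snap("wrist","w5"); np.save("cal5.npy",cal["world_from_camera"])
o=observe();print(o["tool_pos"],o["tool_rot"],o["opening"])
w=im[100:260,230:530,::-1]; cv2.imwrite("pics/w5c.png",cv2.resize(w,None,fx=2.6,fy=2.6,interpolation=2))
```

```text
[0.632956   0.00255088 0.12917837] [ 3.14076092e+00 -1.23033227e-03 -2.38989029e+00] 0.023781330383858105
```

View pics/w5c.png

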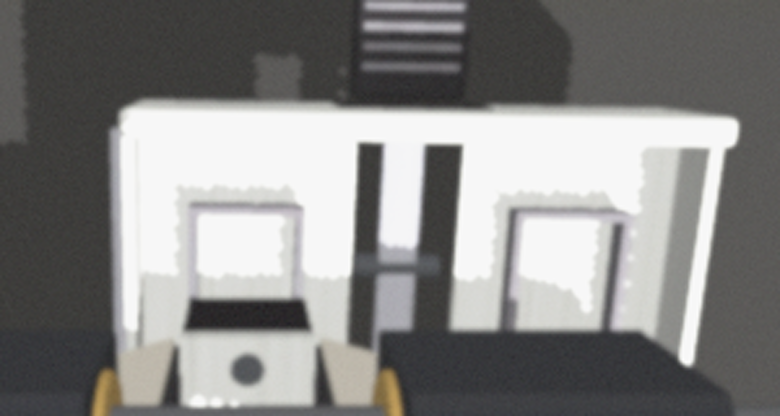

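Run:
```python
from h import *
np.set_printoptions(precision=4,suppress=True)
cal=dict(get_calibration("wrist"));cal["world_from_camera"]=np.load("cal5.npy")
P=lambda x,y,z:px2w(None,230+x/2.6,100+y/2.6,z,cal)
r,l=P(245,203,.058),P(570,208,.058); d=(l-r)[:2];yaw=np.arctan2(d[1],d[0])-np.pi/2;print("yaw",yaw,np.hypot(*d))
print("widths",np.linalg.norm(P(188,205,.058)-P(302,205,.058)),np.linalg.norm(P(508,209,.058)-P(632,211,.058)))
pl,pr=P(736,118,.075),P(122,103,.075);d=(pl-pr)[:2];print("panel",pl,pr,np.hypot(*d),np.arctan2(d[1],d[0])-np.pi/2)
for y in (.75,):
  u=np.array([np.cos(y),np.sin(y)]);print("centres",r[:2]+.023*u,l[:2]+.023*u, "from panel", ((pl+pr)/2)[:2]+.053*u+.05*np.array([u[1],-u[0]]))
print("panel->front rim x dist (expect 30):",np.dot((r-(pl+pr)/2)[:2],u))
delta([*(r[:2]+.023*u),.036],-2.39)
```

```text
yaw 0.7363203154158788 0.09862554694257894
widths 0.03455671328589715 0.03771292838489531
panel [0.5062 0.0689 0.075 ] [ 0.6189 -0.0576  0.075 ] 0.1694501023438857 0.7278734539947314
centres [0.6351 0.0038] [0.5689 0.0768] from panel [0.6354 0.0052]
panel->front rim x dist (expect 30): 0.02883792252000201
at [0.633  0.0026 0.1292] [ 3.141 -0.001 -2.39 ] roll first 0.0 then mm [-2.4 -0.6 93.2]
```

Call:
step_arm --commands '[{"translation": [-2.4,-0.5,0],"roll": 0.006},{"translation": [0,0,20],"roll": 0},{"translation": [0,0,25],"roll": 0},{"translation": [0,0,20],"roll": 0},{"translation": [0,0,10],"roll": 0},{"translation": [0,0,6],"roll": 0},{"translation": [0,0,4],"roll": 0},{"translation": [0,0,3],"roll": 0},{"translation": [0,0,3],"roll": 0},{"translation": [0,0,0],"roll": 0}]'

```text
time: 14.37
tool_pos: [0.6362, 0.0046, 0.0389]
tool_rot: [-3.141, 0.001, -2.395]
contact_force: [-0.9, 0.2, -0.3]
opening: 0.0237
grip_force: 20.0
```

Call:
step_arm --commands '[{"translation": [0,0,2],"roll": 0},{"translation": [0,0,1],"roll": 0},{"translation": [0,0,0],"roll": 0}]'

```text
time: 14.62
tool_pos: [0.636, 0.0048, 0.0357]
tool_rot: [-3.141, 0.0, -2.395]
contact_force: [-0.3, -0.1, -1.2]
opening: 0.0236
grip_force: 20.0
```

Call:
step_arm --commands '[{"translation": [0,0,0],"roll": 0},{"translation": [0,0,0],"roll": 0},{"translation": [0,0,0],"roll": 0}]' --fingers 0.4

```text
time: 14.87
tool_pos: [0.6362, 0.0048, 0.0358]
tool_rot: [-3.141, 0.0, -2.395]
contact_force: [0.2, -0.6, -0.3]
opening: 0.036
grip_force: 0.0
```

Call:
step_arm --commands '[{"translation": [0,0,-10],"roll": 0},{"translation": [0,0,-20],"roll": 0},{"translation": [0,0,-25],"roll": 0},{"translation": [0,0,-25],"roll": 0},{"translation": [0,0,-15],"roll": 0},{"translation": [0,0,0],"roll": 0},{"translation": [0,0,0],"roll": 0}]'

```text
time: 15.45
tool_pos: [0.6365, 0.0047, 0.1319]
tool_rot: [-3.14, 0.002, -2.395]
contact_force: [-0.1, 0.5, -0.2]
opening: 0.0368
grip_force: 0.0
```

Run:
```python
from h import *
cal=get_calibration("wrist");im=snap("wrist","w6")
o=observe()
w=im[80:260,230:530,::-1]; cv2.imwrite("pics/w6c.png",cv2.resize(w,None,fx=2.6,fy=2.6,interpolation=2))
delta([.5471,-.2211,.1],2.459)
```

```text
at [0.6357 0.0048 0.1304] [ 3.141 -0.    -2.395] roll first 1.429 then mm [ -73.8 -231.1   30.4]
```

View pics/w6c.png

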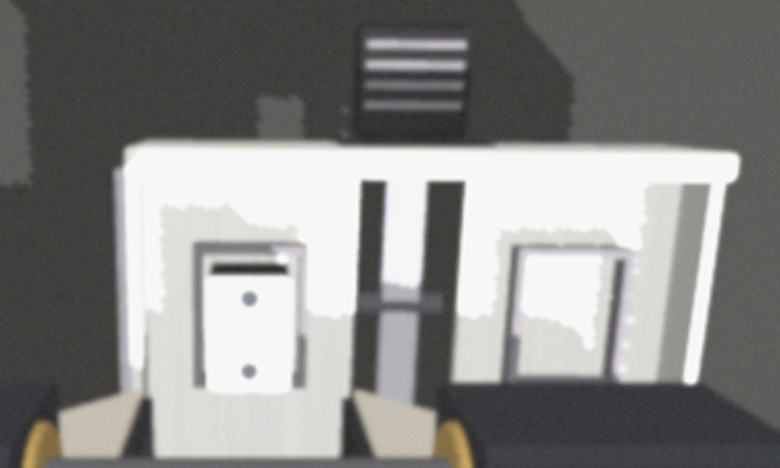

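The module sits upright and centred in the right pocket: its top spans (205–293, 272–390) inside the rim at (193–305). Now the other module.

Call:
step_arm --commands '[{"translation": [18.5,-9,0],"roll": 0},{"translation": [30,-14.5,0],"roll": 0},{"translation": [35,-17,0],"roll": 0},{"translation": [35,-17,0],"roll": 0},{"translation": [35,-17,0],"roll": 0},{"translation": [35,-17,0],"roll": 0},{"translation": [20,-9.5,0],"roll": 0},{"translation": [10,-4.5,0],"roll": 0.119},{"translation": [0,0,0],"roll": 0.119},{"translation": [0,0,0],"roll": 0.119},{"translation": [0,0,0],"roll": 0.119},{"translation": [0,0,0],"roll": 0.119},{"translation": [0,0,0],"roll": 0.119},{"translation": [0,0,0],"roll": 0.119},{"translation": [0,0,0],"roll": 0.119},{"translation": [0,0,0],"roll": 0.119},{"translation": [0,0,0],"roll": 0.119},{"translation": [0,0,0],"roll": 0.119},{"translation": [0,0,0],"roll": 0.119},{"translation": [0,0,0],"roll": 0}]' --fingers 0.55

```text
time: 17.17
tool_pos: [0.5463, -0.2206, 0.1289]
tool_rot: [-3.141, -0.003, 2.456]
contact_force: [0.4, 0.1, 0.2]
opening: 0.0504
grip_force: 0.0
```

Run:
```python
from h import *
cal=get_calibration("wrist");im=snap("wrist","w7")
for t in (130,150): r=bright(im,cal,np.array([.5471,-.2211]),.026,thr=t)
for q in search_frame("wrist","module_a")[:3]: print(np.round(q["at"],4),q["confidence"])
if r: delta([r[0][0],r[0][1],-.015],r[0][2])
```

```text
rect [ 547.074 -221.278    2.466   25.97    36.836]
rect [ 547.359 -221.383    2.466   25.777   36.058]
[ 0.4761 -0.1213  0.0205] 0.94
[ 0.5448 -0.2236  0.0243] 0.91
[ 0.6237 -0.0073  0.0642] 0.86
at [ 0.5466 -0.2208  0.1294] [-3.141e+00 -2.000e-03  2.464e+00] roll first -0.002 then mm [ -1.    0.  144.4]
```

Call:
step_arm --commands '[{"translation": [-1,0,20],"roll": 0},{"translation": [0,0,30],"roll": 0},{"translation": [0,0,30],"roll": 0},{"translation": [0,0,25],"roll": 0},{"translation": [0,0,20],"roll": 0},{"translation": [0,0,12],"roll": 0},{"translation": [0,0,7],"roll": 0},{"translation": [0,0,0],"roll": 0},{"translation": [0,0,0],"roll": 0}]'

```text
time: 18.02
tool_pos: [0.5484, -0.2219, -0.0129]
tool_rot: [3.141, 0.001, 2.461]
contact_force: [-0.0, 0.3, 0.8]
opening: 0.0506
grip_force: 0.0
```

Call:
step_arm --commands '[{"translation": [0,0,0],"roll": 0},{"translation": [0,0,0],"roll": 0},{"translation": [0,0,0],"roll": 0},{"translation": [0,0,0],"roll": 0},{"translation": [0,0,0],"roll": 0},{"translation": [0,0,0],"roll": 0},{"translation": [0,0,0],"roll": 0}]' --fingers 0.1

```text
time: 18.6
tool_pos: [0.5483, -0.2218, -0.0129]
tool_rot: [3.141, 0.001, 2.46]
contact_force: [-0.8, 1.3, 4.5]
opening: 0.0234
grip_force: 20.0
```

Call:
step_arm --commands '[{"translation": [0,0,-15],"roll": 0},{"translation": [0,0,-30],"roll": 0},{"translation": [0,0,-35],"roll": 0},{"translation": [0,0,-35],"roll": -0.119},{"translation": [0,0,-20],"roll": -0.119},{"translation": [0,0,-10],"roll": -0.119},{"translation": [0,0,0],"roll": -0.119},{"translation": [0,0,0],"roll": -0.119},{"translation": [0,0,0],"roll": -0.119},{"translation": [0,0,0],"roll": -0.119},{"translation": [0,0,0],"roll": -0.119},{"translation": [0,0,0],"roll": -0.119},{"translation": [0,0,0],"roll": -0.119},{"translation": [0,0,0],"roll": -0.119},{"translation": [0,0,0],"roll": -0.119}]'

```text
time: 19.85
tool_pos: [0.5477, -0.2216, 0.1311]
tool_rot: [3.141, -0.0, -2.389]
contact_force: [0.4, -0.9, -1.3]
opening: 0.0237
grip_force: 20.0
```

Call:
step_arm --commands '[{"translation": [-12,11,0],"roll": 0},{"translation": [-20,19,0],"roll": 0},{"translation": [-26,25,0],"roll": 0},{"translation": [-27,25.5,0],"roll": 0},{"translation": [-27,25.5,0],"roll": 0},{"translation": [-27,25.5,0],"roll": 0},{"translation": [-27,25.5,0],"roll": 0},{"translation": [-25,23,0],"roll": 0},{"translation": [-18,17,0],"roll": 0},{"translation": [-9.3,9,0],"roll": 0},{"translation": [0,0,0],"roll": 0},{"translation": [0,0,0],"roll": 0}]'

```text
time: 20.85
tool_pos: [0.5682, 0.0776, 0.1313]
tool_rot: [-3.142, -0.001, -2.394]
contact_force: [0.0, -0.6, -0.9]
opening: 0.0237
grip_force: 20.0
```

Run:
```python
from h import *
cal=get_calibration("wrist");im=snap("wrist","w8"); np.save("cal8.npy",cal["world_from_camera"])
delta([.5688,.078,.038],-2.397); print(observe()["opening"])
w=im[100:260,170:470,::-1]; cv2.imwrite("pics/w8c.png",cv2.resize(w,None,fx=2.6,fy=2.6,interpolation=2))
```

```text
at [0.5683 0.0768 0.1313] [-3.142e+00 -1.000e-03 -2.396e+00] roll first 0.001 then mm [-1.2  0.6 93.3]
0.02335761386878425
```

View pics/w8c.png

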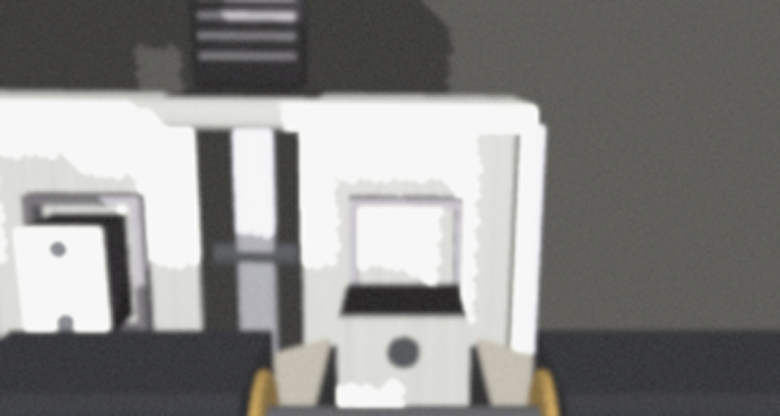

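The left pocket rim (349–461) and the held module (342–464) line up, so only a ~1 mm correction is needed.

Call:
step_arm --commands '[{"translation": [-1,0.7,0],"roll": 0},{"translation": [0,0,20],"roll": 0},{"translation": [0,0,25],"roll": 0},{"translation": [0,0,20],"roll": 0},{"translation": [0,0,10],"roll": 0},{"translation": [0,0,6],"roll": 0},{"translation": [0,0,4],"roll": 0},{"translation": [0,0,3],"roll": 0},{"translation": [0,0,2],"roll": 0},{"translation": [0,0,0],"roll": 0}]'

```text
time: 21.73
tool_pos: [0.569, 0.0789, 0.042]
tool_rot: [-3.141, 0.001, -2.395]
contact_force: [-0.1, -0.2, -0.6]
opening: 0.0238
grip_force: 20.0
```

Call:
step_arm --commands '[{"translation": [0,0,1.5],"roll": 0},{"translation": [0,0,1],"roll": 0},{"translation": [0,0,0],"roll": 0}]'

```text
time: 21.98
tool_pos: [0.5688, 0.079, 0.0393]
tool_rot: [-3.141, 0.0, -2.395]
contact_force: [-0.2, 0.2, -0.1]
opening: 0.0237
grip_force: 20.0
```

Call:
step_arm --commands '[{"translation": [0,0,1.5],"roll": 0},{"translation": [0,0,0],"roll": 0}]'

```text
time: 22.15
tool_pos: [0.5686, 0.079, 0.0375]
tool_rot: [3.141, 0.0, -2.395]
contact_force: [-0.6, 0.6, -0.7]
opening: 0.0239
grip_force: 20.0
```

Call:
step_arm --commands '[{"translation": [0,0,0],"roll": 0},{"translation": [0,0,0],"roll": 0},{"translation": [0,0,0],"roll": 0}]' --fingers 0.4

```text
time: 22.4
tool_pos: [0.5688, 0.0789, 0.0377]
tool_rot: [-3.141, 0.0, -2.395]
contact_force: [0.4, -0.1, -1.4]
opening: 0.0361
grip_force: 0.0
```

Call:
step_arm --commands '[{"translation": [0,0,-10],"roll": 0},{"translation": [0,0,-20],"roll": 0},{"translation": [0,0,-25],"roll": 0},{"translation": [0,0,-25],"roll": 0},{"translation": [0,0,-15],"roll": 0},{"translation": [0,0,0],"roll": 0},{"translation": [0,0,0],"roll": 0}]'

```text
time: 22.98
tool_pos: [0.5691, 0.0789, 0.1337]
tool_rot: [-3.14, 0.002, -2.395]
contact_force: [-0.3, -0.5, -0.9]
opening: 0.037
grip_force: 0.0
```

Run:
```python
from h import *
np.set_printoptions(precision=4,suppress=True)
cal=get_calibration("wrist");im=snap("wrist","w9"); read=observe()
for n in ("module_a","release_pad","pocket_left"):
  for q in search_frame("wrist",n)[:4]: print(n,np.round(q["at"],4),round(q["confidence"],2),w2px(None,q["at"],cal).round())
# dark vias/edges on module tops: find their hole positions at z=.076 
g=cv2.cvtColor(im,cv2.COLOR_RGB2GRAY)
for X in ([.636,.0048],[.569,.079]):
  c=w2px(None,X+[.076],cal); print("centre px",c)
  r=g[int(c[1])-30:int(c[1])+30,int(c[0])-35:int(c[0])+35]
  n,l,s,ce=cv2.connectedComponentsWithStats((r<170).astype(np.uint8))
  for k in range(1,n):
    if 6<s[k,4]<60: print(s[k,4],px2w(None,ce[k][0]+int(c[0])-35,ce[k][1]+int(c[1])-30,.076,cal))
# pad ribs: mean of dark-pad bright ribs
delta([.545,-.008,.1],-2.395)
```

```text
module_a [ 0.6323 -0.1865  0.0286] 0.92 [30. 32.]
module_a [0.5655 0.077  0.0729] 0.77 [327. 202.]
module_a [ 0.5567 -0.109   0.0284] 0.76 [164.  28.]
module_a [0.591  0.0375 0.0503] 0.55 [271. 186.]
release_pad [0.5606 0.0067 0.0417] 0.87 [268. 132.]
pocket_left [0.5848 0.0358 0.0491] 0.97 [274. 179.]
centre px [194.7564 206.5703]
16 [ 0.6283 -0.0031  0.076 ]
16 [0.6445 0.012  0.076 ]
centre px [325.6195 208.0457]
14 [0.5591 0.0697 0.076 ]
14 [0.5753 0.0847 0.076 ]
24 [0.5693 0.0988 0.076 ]
at [0.5678 0.0789 0.1313] [ 3.14  -0.002 -2.395] roll first -0.0 then mm [ 75.8 -48.3  31.3]
```

Both module tops lie 100 mm apart at pocket-consistent positions, so they're seated. Next I'll close the fingers, go to just in front of the panel and feel down onto the pad.

Call:
step_arm --commands '[{"translation": [12,-9,0],"roll": 0},{"translation": [20,-15,0],"roll": 0},{"translation": [20,-16,0],"roll": 0},{"translation": [14,-10.7,0],"roll": 0},{"translation": [0,0,15],"roll": 0},{"translation": [0,0,25],"roll": 0},{"translation": [0,0,25],"roll": 0},{"translation": [0,0,20],"roll": 0},{"translation": [0,0,15],"roll": 0},{"translation": [0,0,8],"roll": 0},{"translation": [0,0,4],"roll": 0},{"translation": [0,0,0],"roll": 0}]' --fingers 0.0

```text
time: 24.18
tool_pos: [0.5541, -0.003, 0.0197]
tool_rot: [3.14, -0.001, -2.395]
contact_force: [0.9, 1.0, 0.5]
opening: 0.0009
grip_force: 0.0
```

Call:
step_arm --commands '[{"translation": [0,0,2],"roll": 0},{"translation": [0,0,1],"roll": 0},{"translation": [0,0,1],"roll": 0},{"translation": [0,0,0],"roll": 0}]'

```text
time: 24.52
tool_pos: [0.5549, -0.0031, 0.017]
tool_rot: [-3.141, 0.001, -2.395]
contact_force: [-0.5, 0.1, -0.6]
opening: 0.0006
grip_force: 0.0
```

Call:
step_arm --commands '[{"translation": [0,0,1],"roll": 0},{"translation": [0,0,1],"roll": 0},{"translation": [0,0,1],"roll": 0},{"translation": [0,0,0],"roll": 0}]'

```text
time: 24.85
tool_pos: [0.5549, -0.0032, 0.0138]
tool_rot: [-3.141, 0.0, -2.395]
contact_force: [-0.6, -0.2, 3.3]
opening: 0.0003
grip_force: 1.5
```

Call:
step_arm --commands '[{"translation": [0,0,1],"roll": 0},{"translation": [0,0,1],"roll": 0},{"translation": [0,0,0],"roll": 0}]'

```text
time: 25.1
tool_pos: [0.5548, -0.0032, 0.0116]
tool_rot: [-3.141, 0.0, -2.395]
contact_force: [-0.2, -1.5, 4.5]
opening: 0.0007
grip_force: 2.0
```

Call:
step_arm --commands '[{"translation": [0,0,1],"roll": 0},{"translation": [0,0,1],"roll": 0},{"translation": [0,0,0],"roll": 0}]'

```text
time: 25.35
tool_pos: [0.5548, -0.0032, 0.0095]
tool_rot: [-3.141, 0.0, -2.395]
contact_force: [0.2, -1.2, 5.0]
opening: 0.0001
grip_force: 2.4
```

Call:
step_arm --commands '[{"translation": [0,0,1],"roll": 0},{"translation": [0,0,1],"roll": 0},{"translation": [0,0,0],"roll": 0}]'

```text
time: 25.6
tool_pos: [0.5548, -0.0032, 0.0077]
tool_rot: [-3.141, 0.0, -2.395]
contact_force: [-1.6, -1.4, 5.8]
opening: 0.0004
grip_force: 2.8
```

Call:
step_arm --commands '[{"translation": [0,0,0.7],"roll": 0},{"translation": [0,0,0],"roll": 0}]'

```text
time: 25.77
tool_pos: [0.5548, -0.0031, 0.0071]
tool_rot: [-3.141, 0.0, -2.395]
contact_force: [-1.3, -0.9, 5.2]
opening: 0.0006
grip_force: 3.0
```

Call:
step_arm --commands '[{"translation": [-2,0,0],"roll": 0},{"translation": [-2,0,0],"roll": 0},{"translation": [-2,0,0],"roll": 0},{"translation": [-2,0,0],"roll": 0},{"translation": [-2,0,0],"roll": 0}]'

```text
time: 26.18
tool_pos: [0.5622, 0.0036, 0.0071]
tool_rot: [-3.141, 0.0, -2.395]
contact_force: [-1.5, -1.5, 6.4]
opening: 0.0005
grip_force: 3.0
```

Call:
step_arm --commands '[{"translation": [-4,0,0],"roll": 0},{"translation": [-6,0,0],"roll": 0},{"translation": [-6,0,0],"roll": 0},{"translation": [-6,0,0],"roll": 0},{"translation": [-6,0,0],"roll": 0},{"translation": [-6,0,0],"roll": 0},{"translation": [-6,0,0],"roll": 0},{"translation": [-6,0,0],"roll": 0},{"translation": [-6,0,0],"roll": 0},{"translation": [-6,0,0],"roll": 0},{"translation": [-5,0,0],"roll": 0},{"translation": [-3,0,0],"roll": 0},{"translation": [-1,0,0],"roll": 0}]'

```text
time: 27.27
tool_pos: [0.6123, 0.0491, 0.0074]
tool_rot: [-3.14, 0.001, -2.395]
contact_force: [-1.3, -3.7, 5.4]
opening: 0.0007
grip_force: 2.9
```

Run:
```python
from h import *
im=snap("top","top9");cal=get_calibration("top")
print(observe()["contact_force"])
for n in ("module_a","tray","release_pad"):
  for q in search_frame("top",n)[:5]: print(n,np.round(q["at"],4),round(q["confidence"],2))
```

```text
[ 0.47662721 -1.29078742  5.81546259]
module_a [ 0.5989 -0.3952  0.0216] 0.67
module_a [ 0.6396 -0.1903  0.0282] 0.6
module_a [ 0.4791 -0.1198  0.0254] 0.49
module_a [0.6173 0.1201 0.0758] 0.48
module_a [ 0.5523 -0.1185  0.0246] 0.38
tray [0.619  0.1173 0.0742] 0.7
```

Call:
step_arm --commands '[{"translation": [-4,0,0],"roll": 0},{"translation": [-6,0,0],"roll": 0},{"translation": [-6,0,0],"roll": 0},{"translation": [-5,0,0],"roll": 0},{"translation": [-3,0,0],"roll": 0},{"translation": [-1,0,0],"roll": 0},{"translation": [0,0,-8],"roll": 0},{"translation": [4,0,-16],"roll": 0},{"translation": [10,0,0],"roll": 0},{"translation": [14,0,0],"roll": 0},{"translation": [10,0,0],"roll": 0},{"translation": [0,0,10],"roll": 0},{"translation": [0,0,10],"roll": 0},{"translation": [0,0,4],"roll": 0},{"translation": [0,0,0],"roll": 0}]'

```text
time: 28.72
tool_pos: [0.6006, 0.0408, 0.0047]
tool_rot: [3.139, -0.002, -2.395]
contact_force: [0.0, -0.2, -1.2]
opening: 0.0002
grip_force: 0.0
```

Call:
step_arm --commands '[{"translation": [0,0,1],"roll": 0},{"translation": [-3,0,0],"roll": 0},{"translation": [-3,0,0],"roll": 0},{"translation": [0,0,0],"roll": 0}]'

```text
time: 29.05
tool_pos: [0.6065, 0.0449, 0.006]
tool_rot: [-3.141, 0.0, -2.395]
contact_force: [-0.8, -0.0, 0.1]
opening: 0.0004
grip_force: 0.0
```

Run:
```python
from h import *
im=snap("top","top10")
print(observe()["tool_pos"],observe()["contact_force"])
for q in search_frame("top","module_a")[:5]: print(np.round(q["at"],4),round(q["confidence"],2))
for q in search_frame("top","tray")[:2]: print(np.round(q["at"],4),round(q["confidence"],2))
```

```text
[0.60654455 0.04481208 0.00609615] [ 0.61047163 -0.01476737 -0.79909281]
[ 0.5963 -0.3957  0.0235] 0.58
[ 0.479  -0.1174  0.0261] 0.56
[ 0.6352 -0.1912  0.0278] 0.42
[0.619  0.1183 0.0525] 0.53
```

Call:
step_arm --commands '[{"translation": [-3,0,0],"roll": 0},{"translation": [-3,0,0],"roll": 0},{"translation": [-3,0,0],"roll": 0},{"translation": [-3,0,0],"roll": 0}]'

```text
time: 29.53
tool_pos: [0.6151, 0.0526, 0.0061]
tool_rot: [-3.141, 0.0, -2.395]
contact_force: [-1.9, -2.1, 0.9]
opening: 0.0002
grip_force: 1.1
```

Call:
step_arm --commands '[{"translation": [-3,0,0],"roll": 0},{"translation": [-3,0,0],"roll": 0},{"translation": [-3,0,0],"roll": 0},{"translation": [-3,0,0],"roll": 0}]'

```text
time: 29.87
tool_pos: [0.624, 0.0608, 0.0059]
tool_rot: [-3.141, 0.0, -2.395]
contact_force: [-1.0, -2.1, 1.2]
opening: 0.0005
grip_force: 1.1
```

Call:
step_arm --commands '[{"translation": [-3,0,0],"roll": 0},{"translation": [-3,0,0],"roll": 0},{"translation": [-2,0,0],"roll": 0},{"translation": [-2,0,0],"roll": 0},{"translation": [0,0,0],"roll": 0}]'

```text
time: 30.28
tool_pos: [0.6313, 0.068, 0.0058]
tool_rot: [3.141, 0.001, -2.395]
contact_force: [1.5, -0.1, 0.6]
opening: 0.0005
grip_force: 0.0
```

Call:
step_arm --commands '[{"translation": [-1,0,0],"roll": 0},{"translation": [-1,0,0],"roll": 0},{"translation": [0,0,0],"roll": 0}]'

```text
time: 30.53
tool_pos: [0.6322, 0.0689, 0.0058]
tool_rot: [3.141, -0.0, -2.395]
contact_force: [-1.9, -2.4, 0.1]
opening: 0.0004
grip_force: 1.1
```

Call:
step_arm --commands '[{"translation": [-1,0,0],"roll": 0},{"translation": [-1,0,0],"roll": 0},{"translation": [0,0,0],"roll": 0}]'

```text
time: 30.78
tool_pos: [0.6322, 0.069, 0.0054]
tool_rot: [3.14, -0.004, -2.395]
contact_force: [-5.5, -6.9, 1.2]
opening: 0.0006
grip_force: 4.3
```

Run:
```python
from h import *
for cam in ("scene","top","wrist"):
  im=snap(cam,"e_"+cam)
  for n in ("tray_front","release_pad"):
    for q in search_frame(cam,n)[:2]: print(cam,n,np.round(q["at"],4),round(q["confidence"],2),w2px(cam,q["at"]).round())
  for e in (0,.01,.02):
    p=np.array([.6657,.0999,.075])-e*np.array([.734,.679,0]); print(e,w2px(cam,p).round(1), "pad",w2px(cam,p-[.019*.734,.019*.679,.033]).round(1))
print(observe()["contact_force"],observe()["grip_force"])
```

```text
scene tray_front [0.7161 0.0477 0.0664] 0.68 [382. 214.]
0 [375.8 188.2] pad [367.3 196.1]
0.01 [372.  188.7] pad [363.7 196.6]
0.02 [368.2 189.2] pad [360. 197.]
top tray_front [0.6352 0.1314 0.0726] 0.37 [275. 182.]
top release_pad [ 0.3981 -0.0903  0.0082] 0.2 [344. 258.]
0 [284.8 172.5] pad [289.6 179.1]
0.01 [286.9 174.7] pad [291.6 181.3]
0.02 [289. 177.] pad [293.7 183.5]
wrist release_pad [0.6463 0.0852 0.0399] 0.59 [330. 296.]
0 [325.9 391.1] pad [325.6 307.7]
0.01 [325.9 371. ] pad [325.6 289.7]
0.02 [325.9 350.2] pad [325.6 271.3]
[-6.28220391 -6.67050399  1.6658049 ] 4.232880659401417
```

Call:
step_arm --commands '[{"translation": [-1,0,0],"roll": 0},{"translation": [-1,0,0],"roll": 0},{"translation": [-1,0,0],"roll": 0},{"translation": [0,0,0],"roll": 0},{"translation": [0,0,0],"roll": 0}]'

```text
time: 31.65
tool_pos: [0.6321, 0.0691, 0.0045]
tool_rot: [3.138, -0.01, -2.396]
contact_force: [-10.7, -13.6, 2.4]
opening: 0.0008
grip_force: 8.7
```

The force is shared evenly by the two fingers and the position no longer moves, so the tray is against its home stop. I'll back off and check.

Call:
step_arm --commands '[{"translation": [4,0,0],"roll": 0},{"translation": [8,0,0],"roll": 0},{"translation": [15,0,0],"roll": 0},{"translation": [25,0,0],"roll": 0},{"translation": [30,0,-20],"roll": 0},{"translation": [30,0,-35],"roll": 0},{"translation": [25,0,-35],"roll": 0},{"translation": [15,0,-35],"roll": 0},{"translation": [0,0,0],"roll": 0},{"translation": [0,0,0],"roll": 0}]'

```text
time: 32.48
tool_pos: [0.5285, -0.029, 0.1289]
tool_rot: [-3.137, 0.004, -2.397]
contact_force: [0.7, 0.7, 0.5]
opening: 0.0003
grip_force: 0.0
```

Run:
```python
from h import *
np.set_printoptions(precision=4,suppress=True)
u=np.array([.734,.679])
for cam in ("wrist","scene","top"):
  im=snap(cam,"f_"+cam); cal=get_calibration(cam)
  for n in ("tray_front","release_pad","hood_edge"):
    for q in search_frame(cam,n)[:2]: print(cam,n,np.round(q["at"],4),round(q["confidence"],2),"s",round(float(np.dot(q["at"][:2],u)),4))
  if cam=="wrist":
    g=cv2.cvtColor(im,cv2.COLOR_RGB2GRAY)
    for off in (-.05,-.03,.03,.05):   # brightness profile along unit x at z=.075
      row=[]
      for s in np.arange(.50,.575,.003):
        p=np.r_[.6657+off*-u[1],.0999+off*u[0],.075]; p[:2]+=u*(s-.5565)
        c=w2px(None,p,cal); row.append(int(g[int(c[1]),int(c[0])]) if 0<=c[0]<640 and 0<=c[1]<400 else -1)
      print(off,row)
print(observe()["tool_pos"],observe()["contact_force"])
```

```text
wrist release_pad [ 0.4028 -0.0925  0.0058] 0.16 s 0.2328
-0.05 [231, 230, 231, 231, 230, 230, 230, 230, 230, 230, 229, 230, 230, 229, -1, -1, -1, -1, -1, -1, -1, -1, -1, -1, -1]
-0.03 [232, 231, 230, 231, 230, 230, 229, 230, 230, 228, 228, 228, 229, 228, -1, -1, -1, -1, -1, -1, -1, -1, -1, -1, -1]
0.03 [230, 230, 230, 230, 230, 230, 231, 231, 230, 230, 229, 229, 229, 229, -1, -1, -1, -1, -1, -1, -1, -1, -1, -1, -1]
0.05 [231, 230, 228, 230, 230, 229, 229, 230, 229, 230, 229, 228, 229, 232, -1, -1, -1, -1, -1, -1, -1, -1, -1, -1, -1]
scene tray_front [0.666  0.0815 0.056 ] 0.81 s 0.5442
scene release_pad [0.6527 0.0857 0.0453] 0.53 s 0.5373
scene hood_edge [0.6521 0.0855 0.0418] 0.67 s 0.5367
scene hood_edge [0.4157 0.3752 0.0056] 0.66 s 0.5599
top tray_front [0.6564 0.0875 0.0546] 0.89 s 0.5412
top release_pad [0.6534 0.0848 0.0414] 0.45 s 0.5372
[ 0.5272 -0.0283  0.1261] [ 0.0716 -0.4197  0.2981]
```

Run:
```python
from h import *
np.set_printoptions(linewidth=220)
u=np.array([.7317,.6816]);v=np.array([-u[1],u[0]])
A=cv2.imread("pics/top1.png");B=cv2.imread("pics/f_top.png");cal=get_calibration("top")
ss=np.arange(-.025,.02,.002)
def prof(im,e,off):
  P=[]
  for s in ss:
    p=np.r_[np.array([.6657,.0999])+u*(s-e)+v*off,.05]; c=w2px(None,p,cal)
    P.append(cv2.getRectSubPix(im[:,:,1],(1,1),(float(c[0]),float(c[1])))[0,0])
  return np.array(P)
for off in (-.07,-.055,-.04,.04,.055,.07):
  print(off,"\n",prof(A,.14,off),"\n",prof(B,0,off))
```

```text
-0.07 
 [ 48  49  49  49  49  50  49  48  51  56  67  92 122 159 194 222 241 250 252 253 252 252 251] 
 [147 141 123 101  79  62  50  51  56  72  96 119 138 152 158 165 171 176 176 170 164 160 159]
-0.055 
 [ 50  51  50  48  49  50  51  51  53  58  71  96 127 161 193 220 236 244 245 245 248 250 250] 
 [111  86  67  55  53  51  50  54  61  78 102 126 143 153 157 162 170 176 176 169 162 157 156]
-0.04 
 [ 49  50  52  53  58  61  64  66  66  70  76  99 127 157 187 217 235 248 250 250 250 251 250] 
 [ 59  52  49  49  49  50  50  51  54  65  89 115 135 149 156 162 168 173 174 170 164 159 157]
0.04 
 [ 50  50  50  49  48  48  49  51  51  53  62  84 113 144 175 205 230 246 250 251 251 252 252] 
 [ 50  50  50  48  47  49  49  47  53  64  84 110 131 146 155 161 168 174 178 168 147 114  80]
0.055 
 [ 47  48  48  49  49  51  53  48  47  51  58  74 102 134 167 200 226 246 253 254 254 253 252] 
 [ 49  50  50  50  51  51  50  49  52  58  75 102 127 144 155 161 167 173 172 163 138 105  74]
0.07 
 [ 77  73  70  68  67  66  64  63  65  69  76  89 110 136 168 200 225 242 246 244 239 241 246] 
 [ 49  48  49  49  49  48  48  50  52  59  75 101 126 142 153 159 164 172 176 169 146 115  83]
```

```bash
python3 -c "
from cell import *
print(hand_in())"
```

```text
the job is handed in; nothing more can be done
None
```

I put one module in each pocket, pressed the release lever, pushed the tray in until it stopped, and handed the job in after about 33 s of the 64 s allowed. I expect the tray is fully home, because the last push met a firm stop taken entirely by the fingers, but the camera check only put it within about 3 mm of home (limit 4 mm).

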